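# Call the student and point out the amber vase

### The arm

A 6-joint arm with a two-finger parallel gripper is mounted at the origin on the work surface. World frame = base frame: x ahead of the robot, y to its left, z up, the work surface at z = 0. Lengths are in mm, angles in rad, forces in N, time in s.
With the tool pointing down it reaches from about 325 to 775 mm from the base axis. Payload 5.5 kg.
Tool frame: the origin (TCP) lies at the very end of the fingers, on their centre line; the grasp point (between the pads) lies 19 mm behind it (ctrl.pinch_z is the distance from the TCP to the grasp point, in mm); z points along the fingers, y is the line along which they close (so a half turn about z gives the same grasp; the last joint's range is limited). The gripper opens to 85 mm and grips with 20 to 120 N. Pads are 22 mm wide; open, the fingers measure 114 mm over their backs; the gripper's body (76 mm by 85 mm) begins 54 mm behind the grasp point. The pads swing forward as they close: fully open they stand 13 mm farther back than shut.
Start: joints at [1.165, 0.091, 1.231, -0, 1.82, -0.057], TCP at [205.067, 563.883, 199.775] pointing down, gripper open.
Joint ranges: [-2.87, 2.87], [-0.86, 2.18], [0.17, 2.46], [-1.51, 4.65], [0.06, 2.69], [-2.65, 2.65]. Speed limits (rad/s): [2.57, 2.57, 3.01, 3.14, 3.14, 3.14].

### API

Orientations are given as [roll, pitch, yaw] about the fixed x, y, z axes, in that order (R = Rz(yaw) Ry(pitch) Rx(roll)).
In Python, from bench import ctrl, grab_frame gives the robot as it stands. The module is installed in compiled form; this text tells all that it offers.
- The arm moves only by the tool move_arm, never from a script. Its argument "commands" is a list of rows, each an object with "delta_pos": the shift along the tool's x, y, z each as a share of 0.75 m, from -1 to 1, a list of three; "twist": the turn about the tool's z as a share of pi rad, from -1 to 1. In form: [{"delta_pos": [tx, ty, tz], "twist": twist}, ...]. A call has 1 to 12 rows; each row is the pose to reach, as a shift and turn from the pose commanded when the call began, along the tool's axes at that moment, turning the shorter way round; what a row does not reach only later rows make up. A row lasts 1/8 s, in which the tool goes at most 62.5 mm and 10.7 degrees, less where a joint would pass 70% of its speed; a pose out of reach is approached as far as the arm can. A call with a number of a shift or a turn outside -1 to 1 is refused whole. A call with a gripper value outside its range is refused whole. "gripper" is the opening, from 0 (shut) to 1 (fully open), set as the call begins (left out, the last holds). The fingers move at their own pace and stop on an object; "force" is the grip in N (left out, the last holds). Time passes only in rows, so rows that repeat a pose let the fingers close. It gives the time, the measured TCP pose, the force, the opening and the grip force at its end, in the units of the state.
- ctrl.get_state(): the state, without advancing time (a new reading comes with each control period).
- grab_frame(name): name is "scene" or "top" or "wrist"; returns a dict with "pixels" (420x560x3 uint8, red, green, blue), "range_z" (420x560 float32, mm along the optical axis (not along the pixel's ray), 0 where there is no reading), "fx", "fy", "cx", "cy" (pixels), "xyz" and "rotation" of the camera in the world; the wrist camera has in their place "mount" (4x4, takes a point from camera to tool coordinates, whose origin is the TCP and whose axes are the flange's). Camera axes: x right, y down, z forward; pixel columns grow to the right and rows downward; lengths in mm; the calibration is good to about 2 mm. A picture is of the moment at which its call begins: read the wrist's pose just before it.
- ctrl.hand_in(): hands the job in; it is judged then, once.
The state is a dict: "time": time; "q": joint angles; "joint_velocities": joint speeds; "joint_efforts": joint torques, N m; "tcp_pos": TCP position; "eef_rot": TCP orientation; "force": force on the tool from outside, world axes, zero at the start; "wrist_torque": the same for the moment, N m; "gripper_width": finger opening in mm; "gripper_force": force on a finger pad.
Only numpy, scipy, OpenCV 4.12 (cv2) and the standard library are available. Lean on these libraries where they do the work, as an engineer would, in place of code of your own. Each camera call takes 0.05 s, during which the arm holds its last target. There are 200 camera calls.

### The job

Press the red call button on the yellow box all the way down and let it come back up, then point out the amber vase to the student: bring the fingertips centred just above its mouth, two or three centimetres clear of the glass, and stay there for a good two seconds. The glass is fresh from the kiln, so touch none of the vases and leave the paddle alone. Finish while still pointing at the amber vase.

Things in the scene. Friction and masses are not known exactly. Their poses are not given: they have to be found in the camera images.
- amber_mouth (a point): centre of the top (mouth) of the amber-orange glass bud vase, 90 mm above the vase's foot and 104 mm above the table; z up. The vase is round, upright and loose: belly 60 mm across at 28 mm above its foot, neck 23 mm across, lip 36 mm across, about 0.18 kg. The mouth is only a dark disc flush with the lip (no hole). It stands on the kiln shelf; vase centres are at least 70 mm apart and any colour may be at any place
- green_mouth (a point): the same point on the dark green vase, of the same shape and size, on the same shelf; not to be touched
- blue_mouth (a point): the same point on the blue vase, of the same shape and size, on the same shelf; not to be touched
- kiln_shelf: off-white slab, 120 x 290 x 14 mm, fixed, lying on the table; origin at the centre of its underside, its long side along its own y. The three vases stand on it in a row along y
- call_button_top (a point): centre of the top face of the round red push button, 40 mm across, on the yellow call box (120 x 85 x 40 mm, fixed to the table, with a small green and a small white lamp on top beyond the button, towards its own +x). The button moves straight down and springs back; this point, 64 mm above the table when the button is up, moves with it
- call_button (a joint): travel of the red button: 0 when up, 0.008 m when fully down, which takes about 5 N; its spring brings it back up
- paddle: loose shaping paddle lying on the table, farther from the robot than the shelf and the call box: dark graphite blade 90 x 45 x 12 mm and a wooden handle 20 mm thick, 245 mm long over all; origin on the underside about the middle of its length, its own x runs from handle to blade. Not to be touched
There are look-alikes about, which are no part of the job. Leave any pink look-alike of the part that bears amber_mouth alone.

How it is judged (in metres and radians):
On the way, in this order (a step that is already met when the one before it is completed fails the run):
1. the red call button is pressed at least 6.5 of its 8 mm down (value of joint call_button above 0.0065 m), for 0.05 s.
2. with the button back up, the fingertips point at the amber vase from just above its mouth for 1.5 s (horizontal distance between the grasp point and amber_mouth below 0.025 m and z of the grasp point in the frame of amber_mouth between 0.015 and 0.08 m and value of joint call_button below 0.002 m), for 1.5 s.
At the end, for the whole second after the job is handed in: Still pointing at the amber vase: grasp point between the fingers within 25 mm sideways of the mouth's centre and 15 to 80 mm above it (fingertips reach about 19 mm further). Button back up (under 2 mm), vases upright and within 6 mm of their start, paddle within 10 mm (all of step 2 and distance of each of amber_mouth, green_mouth, blue_mouth from where it was at the start of the episode below 0.006 m and angle between each of amber_mouth, green_mouth, blue_mouth's own z axis and vertical below 0.1 rad and distance of paddle from where it was at the start of the episode below 0.01 m); the robot touches nothing.
It fails at once if a vase is touched by the hand or arm (contact force between any of the fingers, the arm and amber_vase above 0.3 N or contact force between any of the fingers, the arm and green_vase above 0.3 N or contact force between any of the fingers, the arm and blue_vase above 0.3 N).
It fails at once if a vase is moved by more than 6 mm (distance of any of amber_mouth, green_mouth, blue_mouth from where it was at the start of the episode above 0.006 m).
It fails at once if the paddle is touched, or moved by more than 10 mm (distance of paddle from where it was at the start of the episode above 0.01 m or contact force between any of the fingers, the arm and paddle above 0.3 N).
It also fails if it takes over 40 s, if anything falls off the work surface, if the arm or the gripper's body presses on something with over 40 N, if the wrist force passes 120 N, or if a joint passes its speed limit or range.

## Working session

There is one attempt and no reset: what is moved stays moved. The work goes in short steps, Python scripts to look and compute and a tool call to move; the robot and the scene stay as the last step left them, time stands still between calls to the robot, and variables do not carry over. Pictures are saved under pics/ and viewed, at most 10 in all, crops included, and the job is handed in when it is done.

Besides the shell and the picture viewer there is one more tool, called after "Emit:" as name(argument=value, ...), one argument or row to a line, values as JSON. move_arm: Moves the arm, as the interface text tells. Its arguments: {"type":"object","properties":{"commands":{"type":"array"},"gripper":{"type":"number"},"force":{"type":"number"}},"required":["commands"]}

```bash
mkdir -p pics; cat > h.py <<'E'
import numpy as np, cv2
from bench import ctrl, grab_frame
def save(f,n): cv2.imwrite('pics/'+n,cv2.cvtColor(f['pixels'],cv2.COLOR_RGB2BGR))
def cloud(f):
    z=f['range_z']; h,w=z.shape; u,v=np.meshgrid(np.arange(w),np.arange(h))
    p=np.stack([(u-f['cx'])/f['fx']*z,(v-f['cy'])/f['fy']*z,z],-1)
    return p@np.array(f['rotation']).T+np.array(f['xyz'])
E
python3 - <<'E'
from h import *
for n in('top','scene'):
    f=grab_frame(n); save(f,n+'.png'); np.save(n+'_c.npy',cloud(f)); np.save(n+'_p.npy',f['pixels'])
    print(n,f['xyz'],f['rotation'],f['fx'])
s=ctrl.get_state(); print(s['time'],s['tcp_pos'],s['eef_rot'],s['gripper_width'],s['force'])
E
```

```text
Traceback (most recent call last):
  File "h.py", line 7, in cloud
    return p@np.array(f['rotation']).T+np.array(f['xyz'])
           ~~~~~~~~~~~~~~~~~~~~~~~~~~~^~~~~~~~~~~~~~~~~~~
ValueError: operands could not be broadcast together with shapes (420,560) (3,)
```

View pics/top.png

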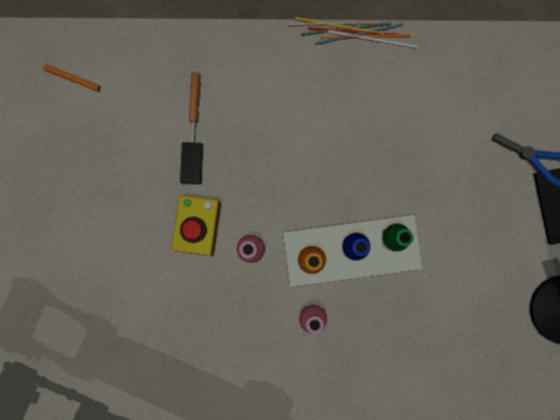

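The top view shows the yellow box with its red button at (192,230). On the shelf are the amber (312,260), blue (356,246) and green (397,237) vases. There are pink look-alikes at (250,248) and (313,319), and the paddle is at (192,130).

```bash
sed -i "s/np.array(f\['rotation'\]).T/rot(f).T/" h.py; cat >> h.py <<'E'
from scipy.spatial.transform import Rotation as Ro
def rot(f):
    r=np.array(f['rotation'],float)
    return r if r.shape==(3,3) else Ro.from_euler('xyz',r).as_matrix()
E
cat > m.py <<'E'
from h import *
fs={}
for n in('top','scene'):
    f=fs[n]=grab_frame(n); save(f,n+'.png')
    print(n,f['xyz'],f['rotation'],f['fx'])
s=ctrl.get_state(); print(s['time'],s['tcp_pos'],s['eef_rot'],s['gripper_width'],s['force'])
f=fs['top'];c=cloud(f)
for k,(u,v) in dict(table=(250,120),btn=(192,230),amber=(312,260),blue=(356,246),green=(397,237),pink1=(250,248),pink2=(313,319),paddle=(192,160),handle=(194,90)).items():
    print(k,c[v,u].round(1))
p=f['pixels'].astype(int); hsv=cv2.cvtColor(f['pixels'],cv2.COLOR_RGB2HSV)
print('btn hsv',hsv[230,192],'amber lip',hsv[252,306])
z=c[...,2]
def ray(u,v,h):
    d=rot(f)@np.array([(u-f['cx'])/f['fx'],(v-f['cy'])/f['fy'],1]);o=np.array(f['xyz']);return o+d*(h-o[2])/d[2]
for k,(u,v,lo,hi,h) in dict(btn=(192,230,57,72,64),amber=(312,260,97,112,104),blue=(356,246,97,112,104),green=(397,237,97,112,104),pink1=(250,248,80,115,104),pink2=(313,319,80,115,104)).items():
    m=np.zeros(z.shape,bool); m[v-20:v+20,u-20:u+20]=True; m&=(z>lo)&(z<hi)
    V,U=np.nonzero(m)
    if len(U): (cu,cv_),r=cv2.minEnclosingCircle(np.stack([U,V],1).astype(np.float32)); print(k,len(U),(round(cu,1),round(cv_,1),round(r,1)),ray(cu,cv_,h).round(1),c[m].mean(0).round(1))
E
python3 m.py
```

```text
top [521.08562609 -56.0163162  999.89114713] [-3.10253957e+00  2.82616313e-03 -1.56283770e+00] 455.8716378343403
scene [957.75131923 101.8294959  659.76222692] [-2.50344199  0.01068436  1.8728102 ] 382.00488609001667
0.15 [204.95048686 563.6379802  198.89250461] [-3.14008475e+00 -1.00800817e-04  2.79282514e+00] 85.43625912340224 [-0.12055522 -0.28051575  0.6704344 ]
table [771.1  24.6  -1.9]
btn [525.9 135.6  65.6]
amber [ 468.9 -108.3  104.8]
blue [ 497.  -194.1  106.3]
green [ 515.2 -274.   107.3]
pink1 [490.9  14.3  91.4]
pink2 [ 351.6 -111.8   90. ]
paddle [678.7 149.   12.3]
handle [830.1 145.1  21.5]
btn hsv [  1 200 129] amber lip [ 13 244  90]
btn 297 (192.0, 229.5, 9.7) [526.9 136.   64. ] [527.  136.1  64.2]
amber 247 (313.6, 261.4, 8.8) [ 466.1 -111.6  104. ] [ 466.1 -111.7  104.5]
blue 242 (361.2, 247.0, 8.8) [ 495.  -204.7  104. ] [ 495.  -204.3  104.2]
green 246 (404.6, 237.4, 8.7) [ 514.6 -289.7  104. ] [ 514.8 -289.6  104.3]
pink1 235 (248.2, 249.4, 8.6) [488.5  16.9 104. ] [487.9  18.3  90.5]
pink2 237 (314.7, 324.7, 8.7) [ 343.2 -114.3  104. ] [ 340.4 -115.4   90.5]
```

View pics/scene.png

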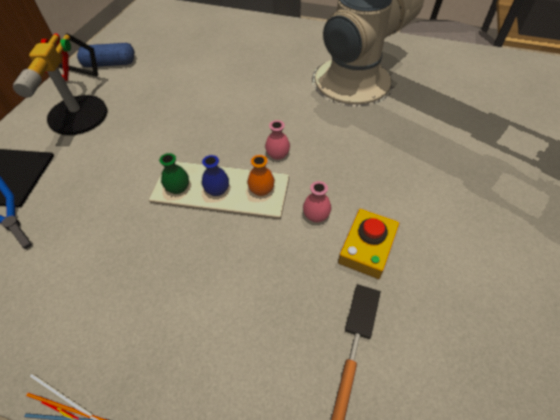

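Candidates for the amber vase: amber on the shelf (313,261), pink (248,249), pink (315,325), and the shelf's blue (361,247) and green (405,237). Amber is the orange one on the shelf. The scene view agrees: amber at (261,178) on the slab, both pinks off it at (278,140) and (318,204), and the button at (374,228). I'll move above the button with the gripper shut and check amber in a close crop.

Emit:
move_arm(
  commands=[
    {"delta_pos": [-0.5985,-0.3896,0],"twist": 0},
    {"delta_pos": [-0.5985,-0.3896,0],"twist": 0},
    {"delta_pos": [-0.5985,-0.3896,0],"twist": 0},
    {"delta_pos": [-0.5985,-0.3896,0],"twist": 0},
    {"delta_pos": [-0.5985,-0.3896,0],"twist": 0},
    {"delta_pos": [-0.5985,-0.3896,0],"twist": 0},
    {"delta_pos": [-0.5985,-0.3896,0],"twist": 0},
    {"delta_pos": [-0.5985,-0.3896,0],"twist": 0},
    {"delta_pos": [-0.5985,-0.3896,0],"twist": 0},
    {"delta_pos": [-0.5985,-0.3896,0.12],"twist": 0},
    {"delta_pos": [-0.5985,-0.3896,0.12],"twist": 0},
    {"delta_pos": [-0.5985,-0.3896,0.12],"twist": 0},
  ],
  gripper=0,
)

```text
time: 1.65
tcp_pos: [525.2, 135.3, 106.4]
eef_rot: [-3.138, -0.006, 2.792]
force: [0.0, -0.2, 0.7]
gripper_width: 0.1
gripper_force: 0.0
```

```bash
python3 - <<'E'
from h import *
s=ctrl.get_state(); print(s['time'],s['tcp_pos'],s['eef_rot'],s['gripper_width'],s['force'])
a=grab_frame('top')['pixels'][190:350,160:430]; b=grab_frame('wrist')['pixels']
a=cv2.resize(a,None,fx=2,fy=2); b=cv2.resize(b,(240,180)); o=np.zeros((320,780,3),np.uint8); o[:,:540]=a;o[:180,540:]=b
cv2.imwrite('pics/crop.png',o[...,::-1])
E
```

```text
1.65 [525.20071465 135.34246739 106.41236015] [-3.13831757 -0.00551732  2.79246081] 0.11466660396549076 [ 0.01915563 -0.15530036  0.6649368 ]
```

View pics/crop.png

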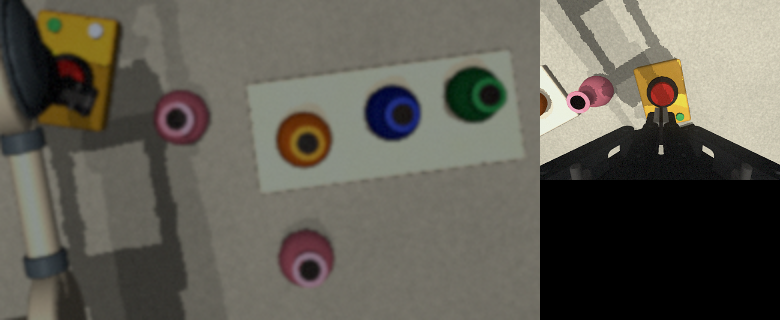

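The crop shows amber at crop (305,140), on the shelf and clearly orange. The wrist inset shows the shut fingers in line with the red button at (662,92). Pressing now.

Emit:
move_arm(
  commands=[
    {"delta_pos": [0,0,0.03],"twist": 0},
    {"delta_pos": [0,0,0.052],"twist": 0},
    {"delta_pos": [0,0,0.06],"twist": 0},
    {"delta_pos": [0,0,0.066],"twist": 0},
    {"delta_pos": [0,0,0.07],"twist": 0},
    {"delta_pos": [0,0,0.07],"twist": 0},
    {"delta_pos": [0,0,0.07],"twist": 0},
  ],
)

```text
time: 2.62
tcp_pos: [527.3, 135.9, 57.7]
eef_rot: [3.141, 0.001, 2.793]
force: [0.0, 0.3, 0.5]
gripper_width: -0.1
gripper_force: 0.0
```

No contact force yet, so I'll look.

```bash
python3 - <<'E'
from h import *
s=ctrl.get_state(); print(s['time'],s['tcp_pos'],s['force'],s['wrist_torque'])
f=grab_frame('scene');p=f['pixels'][170:300,300:440]
b=grab_frame('wrist')['pixels']
a=cv2.resize(p,None,fx=3,fy=3,interpolation=cv2.INTER_CUBIC); b=cv2.resize(b[100:380,100:460],(360,280)); o=np.zeros((390,780,3),np.uint8); o[:,:420]=a;o[:280,420:]=b
cv2.imwrite('pics/press.png',cv2.convertScaleAbs(o[...,::-1],alpha=1.6))
E
```

```text
2.625 [527.25741986 135.90379288  57.69837773] [0.03489328 0.33187013 0.45354275] [-0.00143557  0.03420141 -0.0301743 ]
```

View pics/press.png

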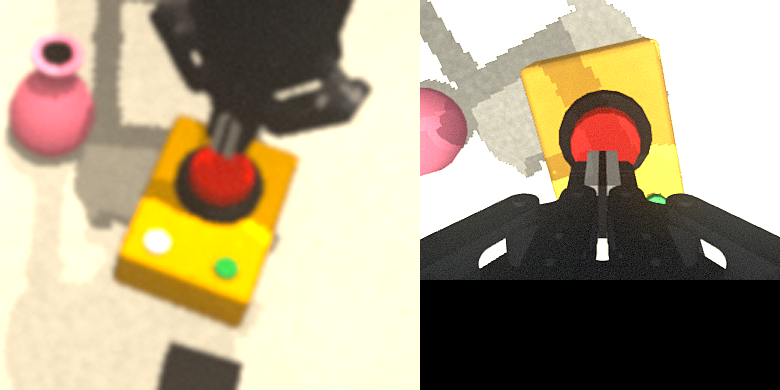

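The fingertips seem to sit slightly above the button: the tip is at (225,157) and the button centre at (222,177). I'll creep down.

Emit:
move_arm(
  commands=[
    {"delta_pos": [0,0,0.003],"twist": 0},
    {"delta_pos": [0,0,0.005],"twist": 0},
    {"delta_pos": [0,0,0.005],"twist": 0},
  ],
)

```text
time: 3.1
tcp_pos: [526.9, 135.8, 53.2]
eef_rot: [-3.141, -0.0, 2.793]
force: [-0.6, -0.4, -0.4]
gripper_width: -0.0
gripper_force: 0.0
```

```bash
python3 - <<'E'
from h import *
s=ctrl.get_state(); print(s['tcp_pos'],s['force'],s['gripper_width'])
f=grab_frame('scene');c=cloud(f);p=f['pixels'].astype(int)
red=(p[...,0]>90)&(p[...,1]<40)&(p[...,2]<40); red[:200]=False;red[260:]=False; red[:,:345]=False; red[:,400:]=False
print('red z pct',np.percentile(c[red],[5,50,95],axis=0).round(1))
for v in range(205,236,2): print(v,[tuple(c[v,u].round(0).astype(int)) for u in (372,375,378)],p[v,375])
save(f,'x.png')
E
```

```text
[526.88423429 135.84323556  53.23292285] [-0.58470751 -0.41062502 -0.38900058] -0.009292834234214545
red z pct [[517.9 121.2  58.9]
 [533.2 138.   64. ]
 [546.1 153.7  66.1]]
205 [(np.int64(537), np.int64(123), np.int64(136)), (np.int64(537), np.int64(128), np.int64(139)), (np.int64(528), np.int64(133), np.int64(130))] [36 30 27]
207 [(np.int64(537), np.int64(124), np.int64(131)), (np.int64(538), np.int64(129), np.int64(134)), (np.int64(527), np.int64(134), np.int64(122))] [37 33 28]
209 [(np.int64(537), np.int64(125), np.int64(126)), (np.int64(535), np.int64(130), np.int64(125)), (np.int64(540), np.int64(134), np.int64(133))] [59 53 46]
211 [(np.int64(535), np.int64(126), np.int64(117)), (np.int64(537), np.int64(131), np.int64(122)), (np.int64(541), np.int64(135), np.int64(130))] [59 54 46]
213 [(np.int64(536), np.int64(127), np.int64(114)), (np.int64(537), np.int64(132), np.int64(117)), (np.int64(539), np.int64(136), np.int64(121))] [50 44 39]
215 [(np.int64(535), np.int64(128), np.int64(107)), (np.int64(538), np.int64(132), np.int64(113)), (np.int64(541), np.int64(137), np.int64(1
[... 879 characters left out ...]
.int64(66)), (np.int64(528), np.int64(145), np.int64(66))] [127  27  15]
229 [(np.int64(534), np.int64(135), np.int64(63)), (np.int64(533), np.int64(140), np.int64(64)), (np.int64(530), np.int64(146), np.int64(63))] [127  27  14]
231 [(np.int64(538), np.int64(136), np.int64(63)), (np.int64(538), np.int64(141), np.int64(65)), (np.int64(535), np.int64(147), np.int64(63))] [127  27  15]
233 [(np.int64(543), np.int64(137), np.int64(64)), (np.int64(541), np.int64(142), np.int64(63)), (np.int64(539), np.int64(147), np.int64(63))] [128  27  14]
235 [(np.int64(547), np.int64(137), np.int64(63)), (np.int64(547), np.int64(143), np.int64(65)), (np.int64(543), np.int64(148), np.int64(62))] [114  31  21]
```

The scene view puts the fingertip end near z=90 while the TCP reads 53. I'll cross-check with the wrist camera.

```bash
python3 - <<'E'
from h import *
s=ctrl.get_state(); print(s['tcp_pos'],s['eef_rot'],s['q'],ctrl.pinch_z)
f=grab_frame('wrist'); M=np.array(f['mount']); print(M.round(3).tolist())
z=f['range_z']; h,w=z.shape; u,v=np.meshgrid(np.arange(w),np.arange(h))
p=np.stack([(u-f['cx'])/f['fx']*z,(v-f['cy'])/f['fy']*z,z],-1)@M[:3,:3].T+M[:3,3]
c=f['pixels'].astype(int)
red=(c[...,0]>80)&(c[...,1]<50)&(c[...,2]<50)&(z>0)
print('red tool',np.percentile(p[red],[5,50,95],axis=0).round(1).tolist(),red.sum())
R=Ro.from_euler('xyz',s['eef_rot']).as_matrix(); W=p@R.T+np.array(s['tcp_pos'])
print('red world',np.percentile(W[red],[5,50,95],axis=0).round(1).tolist())
print('table world z',np.median(W[:60,:,2][z[:60]>0]))
dark=(c.max(-1)<90)&(z>0)&(abs(p[...,1])<15)&(abs(p[...,0])<25)
print('finger tool z',np.percentile(p[dark][:,2],[50,90,95,99]).round(1),dark.sum())
for vv in range(240,400,10): print(vv,p[vv,280].round(0),c[vv,280])
E
```

```text
[526.95104639 135.86296524  53.36009361] [-3.14145550e+00 -2.65349319e-04  2.79278442e+00] [ 1.89800739e-01 -3.75680258e-02  1.62105013e+00  1.83747918e-05
  1.55840869e+00 -1.03218760e+00] 18.700000000000003
[[0.001, -0.965, -0.262, 66.491], [1.0, 0.001, -0.001, -0.35], [0.001, -0.262, 0.965, -174.686], [0.0, 0.0, 0.0, 1.0]]
red tool [[-3.2, -15.5, -12.2], [9.1, 1.7, -11.0], [20.3, 17.8, -3.5]] 2717
red world [[507.1, 122.2, 56.8], [518.5, 141.9, 64.4], [533.7, 154.8, 65.6]]
table world z 0.6448092454673784
finger tool z [-111.7  -60.9  -46.1    1. ] 19784
240 [  7.  -2. -11.] [145  32  17]
250 [  1.  -2. -11.] [136  32  32]
260 [ 11.  -1. -46.] [30 19  6]
270 [ 11.  -1. -57.] [29 19 13]
280 [ 11.  -1. -65.] [19 12  9]
290 [ 10.  -1. -70.] [36 38 30]
300 [  6.  -1. -70.] [39 32 35]
310 [  1.  -1. -70.] [37 35 32]
320 [ -2.  -1. -70.] [32 31 26]
330 [ -7.  -1. -69.] [37 33 32]
340 [-102.   -2.   53.] [191 190 170]
350 [-111.   -2.   52.] [188 184 165]
360 [-121.   -2.   53.] [125 125 111]
370 [  11.   -1. -111.] [27 21 26]
380 [  11.   -1. -114.] [27 23 27]
390 [  11.   -1. -117.] [13 11 19]
```

The arm pose and camera agree: the button top is at z=64.4. However, the fingers end about 35–40 mm short of the reported TCP. So the real tip offset differs from the one stated, and I'll find it by contact.

Emit:
move_arm(
  commands=[
    {"delta_pos": [0,0,0.015],"twist": 0},
    {"delta_pos": [0,0,0.028],"twist": 0},
    {"delta_pos": [0,0,0.028],"twist": 0},
    {"delta_pos": [0,0,0.028],"twist": 0},
  ],
)

```text
time: 3.7
tcp_pos: [526.9, 135.8, 32.6]
eef_rot: [-3.141, -0.0, 2.793]
force: [-1.2, -0.8, 1.4]
gripper_width: -0.2
gripper_force: 0.6
```

Emit:
move_arm(
  commands=[
    {"delta_pos": [0,0,0.003],"twist": 0},
    {"delta_pos": [0,0,0.004],"twist": 0},
    {"delta_pos": [0,0,0.004],"twist": 0},
  ],
)

```text
time: 4.08
tcp_pos: [527.3, 135.9, 29.8]
eef_rot: [3.141, 0.001, 2.793]
force: [-0.0, -0.1, 1.7]
gripper_width: 0.2
gripper_force: 1.2
```

Emit:
move_arm(
  commands=[
    {"delta_pos": [0,0,0.003],"twist": 0},
    {"delta_pos": [0,0,0.004],"twist": 0},
    {"delta_pos": [0,0,0.004],"twist": 0},
  ],
)

```text
time: 4.45
tcp_pos: [527.3, 135.9, 26.8]
eef_rot: [3.141, 0.001, 2.793]
force: [-0.1, 0.0, 3.6]
gripper_width: -0.1
gripper_force: 1.9
```

```bash
python3 - <<'E'
from h import *
s=ctrl.get_state(); print(s['tcp_pos'],s['force'],s['gripper_width'])
f=grab_frame('scene');c=cloud(f);p=f['pixels'].astype(int)
red=(p[...,0]>90)&(p[...,1]<40)&(p[...,2]<40); red[:200]=False;red[260:]=False; red[:,:345]=False; red[:,400:]=False
print('red z',np.percentile(c[red][:,2],[5,50,95]).round(1))
a=cv2.resize(f['pixels'][170:300,300:440],None,fx=4,fy=4,interpolation=cv2.INTER_CUBIC)
cv2.imwrite('pics/p2.png',cv2.convertScaleAbs(a[...,::-1],alpha=1.6))
E
```

```text
[527.29150685 135.89809311  26.76422878] [-0.08322447  0.01608595  3.64197182] -0.053861412531706405
red z [54.8 58.1 60.5]
```

View pics/p2.png

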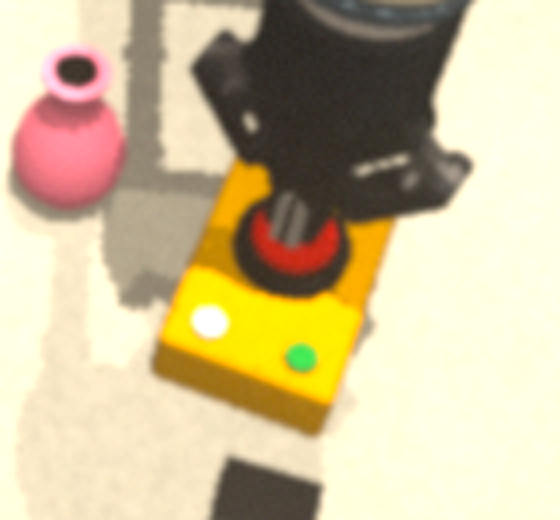

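The fingertips (290,240) are now on the button, and its top is about 6 mm down, so the tips are about 31 mm behind the reported TCP. I'll press the rest of the way.

Emit:
move_arm(
  commands=[
    {"delta_pos": [0,0,0.003],"twist": 0},
    {"delta_pos": [0,0,0.005],"twist": 0},
    {"delta_pos": [0,0,0.006],"twist": 0},
    {"delta_pos": [0,0,0.006],"twist": 0},
  ],
)

```text
time: 5.0
tcp_pos: [527.4, 135.9, 24.4]
eef_rot: [3.141, 0.001, 2.793]
force: [-4.7, -0.8, 14.9]
gripper_width: 0.4
gripper_force: 7.4
```

The button bottomed out at 15 N, which puts the real tip at about TCP + 31.5 mm. Now lift, then cross to the amber vase at a high level.

Emit:
move_arm(
  commands=[
    {"delta_pos": [0,0,-0.05],"twist": 0},
    {"delta_pos": [0,0,-0.12],"twist": 0},
    {"delta_pos": [0,0,-0.18],"twist": 0},
    {"delta_pos": [0,0,-0.18],"twist": 0},
    {"delta_pos": [-0.0361,-0.3382,-0.18],"twist": 0},
    {"delta_pos": [-0.0361,-0.3382,-0.18],"twist": 0},
    {"delta_pos": [-0.0361,-0.3382,-0.18],"twist": 0},
    {"delta_pos": [-0.0361,-0.3382,-0.18],"twist": 0},
    {"delta_pos": [-0.0361,-0.3382,-0.18],"twist": 0},
    {"delta_pos": [-0.0361,-0.3382,-0.18],"twist": 0},
    {"delta_pos": [-0.0361,-0.3382,-0.18],"twist": 0},
  ],
)

```text
time: 6.38
tcp_pos: [466.0, -110.4, 156.3]
eef_rot: [3.141, -0.001, 2.795]
force: [-0.4, 0.3, -1.0]
gripper_width: 0.0
gripper_force: 0.0
```

```bash
cat > w.py <<'E'
from h import *
s=ctrl.get_state(); print(s['time'],s['tcp_pos'],s['force'],s['gripper_width'])
f=grab_frame('scene');c=cloud(f);p=f['pixels'].astype(int)
red=(p[...,0]>90)&(p[...,1]<40)&(p[...,2]<40); red[:200]=False;red[260:]=False; red[:,:345]=False; red[:,400:]=False
print('button z',np.percentile(c[red][:,2],[5,50,95]).round(1))
b=grab_frame('wrist'); M=np.array(b['mount']); z=b['range_z']; h,w=z.shape; u,v=np.meshgrid(np.arange(w),np.arange(h))
q=np.stack([(u-b['cx'])/b['fx']*z,(v-b['cy'])/b['fy']*z,z],-1)@M[:3,:3].T+M[:3,3]
W=q@Ro.from_euler('xyz',s['eef_rot']).as_matrix().T+np.array(s['tcp_pos'])
m=(abs(W[...,2]-104)<5)&(np.hypot(W[...,0]-466,W[...,1]+112)<25)&(z>0)
if m.sum(): print('amber wrist',m.sum(),np.percentile(W[m],[1,50,99],axis=0).round(1).tolist())
a=cv2.resize(f['pixels'][80:250,130:350],None,fx=2,fy=2); o=np.zeros((340,800,3),np.uint8); o[:,:440]=a; o[:270,440:]=cv2.resize(b['pixels'],(360,270))
import sys; cv2.imwrite('pics/'+sys.argv[1],cv2.convertScaleAbs(o[...,::-1],alpha=1.5))
E
python3 w.py a1.png
```

```text
6.375 [ 465.98327121 -110.38884534  156.28474192] [-0.40905194  0.26742237 -0.95082041] 0.01857148446957991
button z [58.4 63.8 65.6]
amber wrist 1684 [[448.9, -126.8, 103.0], [464.6, -110.5, 104.6], [481.1, -94.7, 106.5]]
```

View pics/a1.png

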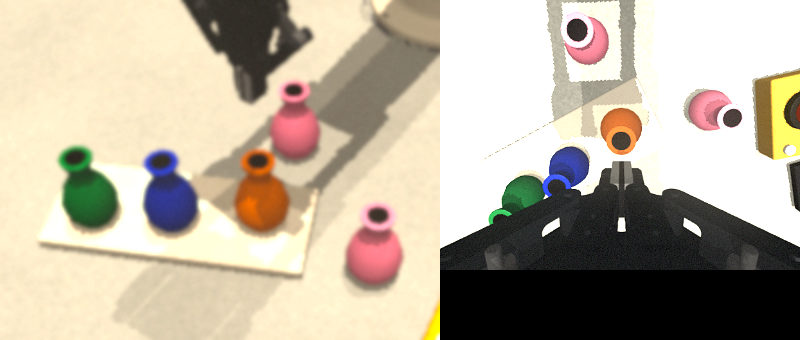

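The button is back up at 63.8. The wrist view puts the amber mouth at about (465,-111), below the fingertips; the shut fingers end at (250,95) in the left view, above it. Neighbouring vases are clear. I'll descend 51 mm and hold.

Emit:
move_arm(
  commands=[
    {"delta_pos": [0,0,0.03],"twist": 0},
    {"delta_pos": [0,0,0.055],"twist": 0},
    {"delta_pos": [0,0,0.068],"twist": 0},
    {"delta_pos": [0,0,0.068],"twist": 0},
    {"delta_pos": [0,0,0.068],"twist": 0},
    {"delta_pos": [0,0,0.068],"twist": 0},
    {"delta_pos": [0,0,0.068],"twist": 0},
    {"delta_pos": [0,0,0.068],"twist": 0},
    {"delta_pos": [0,0,0.068],"twist": 0},
    {"delta_pos": [0,0,0.068],"twist": 0},
    {"delta_pos": [0,0,0.068],"twist": 0},
    {"delta_pos": [0,0,0.068],"twist": 0},
  ],
)

```text
time: 7.98
tcp_pos: [465.8, -111.7, 106.0]
eef_rot: [-3.142, -0.0, 2.793]
force: [-0.6, -0.4, -0.9]
gripper_width: 0.3
gripper_force: 0.0
```

```bash
python3 w.py a2.png
```

```text
7.975 [ 465.78766454 -111.74601811  106.01396444] [-0.62093578 -0.35149226 -0.92895374] 0.31652135768369016
button z [59.1 64.  66. ]
amber wrist 2027 [[448.7, -126.9, 103.1], [461.4, -108.1, 104.8], [478.2, -94.5, 106.4]]
```

View pics/a2.png

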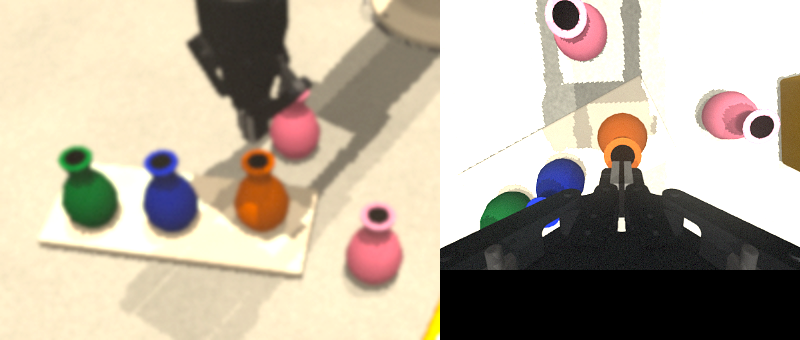

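The fingertips (255,137) stand about 33 mm over the amber mouth (258,160) and are centred, and nothing else is disturbed. I'll lower slightly to about 3 cm and hold a good two seconds.

Emit:
move_arm(
  commands=[
    {"delta_pos": [0,0,0.003],"twist": 0},
    {"delta_pos": [0,0,0.003],"twist": 0},
    {"delta_pos": [0,0,0.003],"twist": 0},
    {"delta_pos": [0,0,0.003],"twist": 0},
    {"delta_pos": [0,0,0.003],"twist": 0},
    {"delta_pos": [0,0,0.003],"twist": 0},
    {"delta_pos": [0,0,0.003],"twist": 0},
    {"delta_pos": [0,0,0.003],"twist": 0},
    {"delta_pos": [0,0,0.003],"twist": 0},
    {"delta_pos": [0,0,0.003],"twist": 0},
    {"delta_pos": [0,0,0.003],"twist": 0},
    {"delta_pos": [0,0,0.003],"twist": 0},
  ],
)

```text
time: 9.57
tcp_pos: [465.8, -111.8, 103.8]
eef_rot: [-3.142, 0.0, 2.793]
force: [0.3, 0.3, -0.2]
gripper_width: 0.3
gripper_force: 0.0
```

Emit:
move_arm(
  commands=[
    {"delta_pos": [0,0,0],"twist": 0},
    {"delta_pos": [0,0,0],"twist": 0},
    {"delta_pos": [0,0,0],"twist": 0},
    {"delta_pos": [0,0,0],"twist": 0},
    {"delta_pos": [0,0,0],"twist": 0},
    {"delta_pos": [0,0,0],"twist": 0},
    {"delta_pos": [0,0,0],"twist": 0},
    {"delta_pos": [0,0,0],"twist": 0},
  ],
)

```text
time: 10.58
tcp_pos: [465.8, -111.8, 103.8]
eef_rot: [-3.142, -0.0, 2.793]
force: [0.7, -0.0, -0.6]
gripper_width: 0.3
gripper_force: 0.0
```

```bash
python3 -c "
from bench import ctrl
s=ctrl.get_state();print(s['time'],s['tcp_pos'],s['force']);print(ctrl.hand_in())"
```

```text
10.575 [ 465.79586703 -111.76371941  103.76977127] [ 0.72895947 -0.02590974 -0.61054767]
the job is handed in; nothing more can be done
None
```

I pressed the red button to its stop and it came back up, then handed in with the fingertips held centred about 31 mm above the amber vase's mouth for over two seconds, touching no vase or paddle; the fingers end about 31 mm short of the reported TCP, so I set that height from contact with the button, and the hand-in returned no verdict.

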